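Unload the marking fixture and rock out its locating block

ROBOT

A 7-joint arm with a two-finger parallel gripper is mounted at the origin on the work surface. World frame = base frame: x ahead of the robot, y to its left, z up, the work surface at z = 0. Lengths are in m, angles in degrees, forces in N, time in s.
With the tool pointing down it reaches from about 0.425 to 0.875 m from the base axis. Payload 4.7 kg.
Tool frame: the origin (TCP) lies midway between the tips of the shut fingers; the grasp point (between the pads) lies 19 mm behind it; z points along the fingers, y is the line along which they close (so a half turn about z gives the same grasp; the last joint's range is limited). The gripper opens to 87 mm and grips with 3 to 60 N. Pads are 19 mm wide; open, the fingers measure 117 mm over their backs; the gripper's body (75 mm by 190 mm) begins 51 mm behind the grasp point.
Start: joints at [-69.208, 18.392, -4.016, 83.108, 1.295, 78.541, -3.26], TCP at [0.222, 0.611, 0.223] pointing down, gripper open.
Joint ranges: [-163.93, 163.93], [-17.29, 119.83], [-79.2, 71.16], [3.27, 140.29], [-89.18, 269.18], [5.43, 117.66], [-154.24, 154.24]. Speed limits (degrees/s): [147.25, 147.25, 180, 180, 180, 180, 180].

INTERFACE

Orientations are given as [roll, pitch, yaw] about the fixed x, y, z axes, in that order (R = Rz(yaw) Ry(pitch) Rx(roll)).
In Python, from station import robot, imaging gives the robot as it stands.
- The arm moves only by the shell command python3 -m handwheel 'ROWS' [OPENING] [FORCE]. ROWS is JSON, a list that holds one entry, the list of rows, each a list of 6 numbers: the shift along the tool's x, y, z in mm, then the turn, a rotation vector about the tool's x, y, z in rad. In form: [[[x, y, z, ax, ay, az], ...]]. A call has 1 to 12 rows; each row is the pose to reach, as a shift and turn from the pose commanded when the call began, along the tool's axes at that moment; what a row does not reach only later rows make up. A row lasts 1/10 s, in which the tool goes at most 50 mm and 8.59 degrees, less where a joint would pass 70% of its speed; a pose out of reach is approached as far as the arm can. A call with a gripper value outside its range is refused whole. OPENING is the opening, from 0 (shut) to 1 (fully open), set as the call begins (- or left out, the last holds). The fingers move at their own pace and stop on an object; FORCE is the grip in N (left out, the last holds). Time passes only in rows, so rows that repeat a pose let the fingers close. It gives the time, the measured TCP pose, the force, the opening and the grip force at its end, in the units of the state.
- robot.get_obs(): the state, without advancing time (a new reading comes with each control period).
- imaging.read_camera(name): name is "scene" or "side" or "wrist"; returns the picture (480x640x3 uint8, red, green, blue); there is no depth.
- imaging.camera_params(name): a dict with "mtx" (3x3 intrinsics, pixels), "extrinsics" (4x4, takes a point from camera to world coordinates). Camera axes: x right, y down, z forward; pixel columns grow to the right and rows downward; lengths in m; the calibration is good to about 2 mm. A picture is of the moment at which its call begins: read the wrist's pose just before it. camera_params takes no time and is no camera call; for the wrist camera it gives the pose at the moment of the call.
- robot.job_done(): hands the job in; it is judged then, once.
The state is a dict: "time": time; "joint_pos": joint angles; "dq": joint speeds; "tau": joint torques, N m; "position": TCP position; "ee_rot": TCP orientation; "wrist_force": force on the tool from outside, world axes, zero at the start; "moment": the same for the moment, N m; "grip_width": opening from 0.0 (shut) to 1.0 (fully open); "finger_force": force on a finger pad.
Only numpy, scipy, OpenCV 4.12 (cv2) and the standard library are available. Lean on these libraries where they do the work, as an engineer would, in place of code of your own. Each camera call takes 0.05 s, during which the arm holds its last target. There are 200 camera calls.

TASK

Lift the pressed bracket out of its nest in the marking fixture, set it down (not drop it) flat on its feet well inside the shallow undivided tray, and let go. Then rock the tight locating block free by its stem: first tip it towards the nest until its outer end is up past the spring plunger while its nest end stays in the seat, then tip it the other way, past upright, to bring up the nest end. Finish while holding the block upright and still, over its seat and just clear of the plungers, with nothing else on the bench disturbed.

Things in the scene. Friction and masses are not known exactly. Their poses are not given: they have to be found in the camera images.
- fixture: Marking fixture, fixed to the bench: grey-painted base plate 130 (x) x 250 (y) x 15 mm thick. Origin: centre of the plate's underside, z up. Its y axis runs along the length, from the nest half (negative y) to the seat half (positive y); it may stand yawed up to 0.45 rad.
- nest (a point): Centre of the floor of the nest, on the plate's top face, 80 mm from the fixture's centre towards -y of the fixture. The nest is an open cavity 78 mm (x) x 44 mm (y) with walls 8 mm high and 8 mm thick.
- seat (a point): Centre of the floor of the locating block's seat, on the plate's top face, 50 mm from the fixture's centre along its +y. Side walls 33 mm apart in x, 10 mm high; end walls 62 mm apart in y, 4 mm high. Beyond each end in y stands a dark plunger housing, 26 (x) x 20 (y) x 24 mm high over the plate, inner face 42.5 mm from the seat centre.
- bracket: Pressed aluminium hat-section bracket, 74 (x) x 40 (y) x 30 mm high, about 90 g, loose in the nest, axes parallel to the fixture's. Two flat feet 22 mm long and 3 mm thick at its ends in x; between them upright webs and a flat top, 30 (x) x 40 (y) mm: grip this middle portion across x (30 mm), above the nest walls. Origin: centre of the underside, z up.
- tray: Shallow white plastic tray, undivided, fixed to the bench: 170 (x) x 140 (y) x 28 mm high, wall and floor 4 mm. Origin: centre of the underside, z up. It stands either to the left or to the right of the fixture.
- block: Steel locating block, about 0.35 kg, in the seat, axes as the fixture's. Foot 30 (x) x 60 (y) x 22 mm high (its upper 10 mm 54 in y); stem 24 (x) x 18 (y) mm on its middle, top 110 mm over the underside: grip it across x about 90 mm up, with 40 N or more. A ridge, radius 2.5 mm, crosses each foot end, centre 32 mm from the middle and 9 mm up, under a plunger nose. Origin: centre of the underside.
- end_out (a point): Middle of the bottom edge of the block's end away from the nest (block frame 0, +30 mm, 0). Once this end is up, its ridge rests on top of the nose; tip the block back the other way about that ridge, pulling up slightly: the nest end comes past its nose near upright; carry on some 5 to 12 degrees past upright.
- end_in (a point): Middle of the bottom edge of the block's end nearer the nest (block frame 0, -30 mm, 0). The block first tips about this edge, under up to about 20 N sideways near the stem's top.
- parts_box: Bystander: grey plastic box with four compartments, 130 x 110 x 45 mm, 0.9 kg, on the other side of the fixture from the tray. Origin: centre of the underside.
- screwdriver: Bystander: screwdriver lying on the bench between the robot and the fixture. Origin: under its middle.
- can: Bystander: squat can 52 mm in diameter, 70 mm high, standing beyond the fixture. Origin: centre of the underside.
- collar: Bystander: steel collar, 44 mm outside diameter, 18 mm high, lying beyond the fixture. Origin: centre of the underside.
- stem_top (a point): Centre of the top face of the block's stem (block frame 0, 0, 110 mm).
- plunger_out (a joint): Spring plunger at the seat's outer end (away from the nest): a round 10 mm nose that points at the seat, its centre 16 mm over the plate and 35.3 mm from the seat centre. 0 = fully in; it yields outwards along y up to 7 mm (8 N preload, 1 N/mm) and springs back. An end of the block rises past its nose in about 14 mm, a tip of about 13 degrees.
- plunger_in (a joint): The same spring plunger at the seat's nest end. Pulled straight up, the block takes about 40 N or more and frees both ends at once, which is not wanted.
There are look-alikes about, which are no part of the job. What is meant by the block is not purple or yellow, and is the smaller of those in its own colour.

How it is judged (in metres and radians):
On the way, in this order (a step that is already met when the one before it is completed fails the run):
1. the bracket is lifted out of the nest, held by the fingers (z of bracket in the frame of fixture above 0.03 m and contact force between the fingers and bracket above 0.5 N), for 0.1 s.
2. the bracket lies flat on its feet in the tray, let go (x of bracket in the frame of tray between -0.065 and 0.065 m and y of bracket in the frame of tray between -0.05 and 0.05 m and z of bracket in the frame of tray below 0.012 m and angle between bracket's own z axis and vertical below 0.25 rad and contact force between the fingers and bracket below 0.1 N and linear speed of bracket below 0.03 m/s), for 0.2 s.
3. tipped towards the nest: the block's outer end is at least 10 mm up from the seat floor while its nest end is less than 6 mm up (z of end_out in the frame of fixture above 0.025 m and z of end_in in the frame of fixture below 0.021 m), for 0.1 s.
4. tipped the other way over the seat: nest end at least 10 mm up, outer end 5 mm, underside under 30 mm up and not over 5 mm outwards, stem top over 9 mm outwards of the seat centre (z of end_in in the frame of fixture above 0.025 m and z of end_out in the frame of fixture above 0.02 m and z of block in the frame of fixture below 0.045 m and y of block in the frame of fixture below 0.055 m and y of stem_top in the frame of fixture above 0.059 m), for 0.1 s.
At the end, for the whole second after the job is handed in: Bracket flat in the tray (tilt < 0.25 rad, centre within 65 x 50 mm of the tray's), at rest. Block held by the fingers, touching nothing of the fixture, underside 27 to 90 mm above the plate's top, within 40 mm of the seat's centre, tilt < 0.2 rad, still (< 0.03 m/s, 0.3 rad/s) (x of bracket in the frame of tray between -0.065 and 0.065 m and y of bracket in the frame of tray between -0.05 and 0.05 m and z of bracket in the frame of tray below 0.012 m and angle between bracket's own z axis and vertical below 0.25 rad and linear speed of each of bracket, block below 0.03 m/s and z of block in the frame of fixture between 0.042 and 0.105 m and horizontal distance between block and seat below 0.04 m and angle between block's own z axis and vertical below 0.2 rad and contact force between the fingers and block above 1 N and contact force between block and fixture below 0.1 N and angular speed of block below 0.3 rad/s); the arm keeps its last pose, push and grip.
It fails at once if the bracket is dropped (falls free at more than 0.8 m/s) (contact force between the fingers and bracket below 0.05 N and linear speed of bracket above 0.8 m/s).
It fails at once if the parts box is moved by more than 15 mm (distance of parts_box from where it was at the start of the episode above 0.015 m).
It fails at once if the screwdriver is moved by more than 15 mm (distance of screwdriver from where it was at the start of the episode above 0.015 m).
It fails at once if the can is moved by more than 15 mm (distance of can from where it was at the start of the episode above 0.015 m).
It fails at once if the collar is moved by more than 15 mm (distance of collar from where it was at the start of the episode above 0.015 m).
It also fails if it takes over 58 s, if anything falls off the work surface, if the arm or the gripper's body presses on something with over 40 N, if the wrist force passes 120 N, or if a joint passes its speed limit or range.

## Working session

There is one attempt and no reset: what is moved stays moved. The work goes in short steps, Python scripts to look and compute and a shell command to move; the robot and the scene stay as the last step left them, time stands still between calls to the robot, and variables do not carry over. Pictures are saved under pics/ and viewed, at most 10 in all, crops included, and the job is handed in when it is done.

```bash
mkdir -p pics; ls; python3 - <<'E'
from station import robot, imaging
import cv2, numpy as np
for n in ("scene","side"):
    im=imaging.read_camera(n); cv2.imwrite(f"pics/{n}0.png",im[:,:,::-1])
    p=imaging.camera_params(n); print(n,np.round(p["mtx"],1).tolist(),np.round(p["extrinsics"],3).tolist())
o=robot.get_obs(); print(o)
E
```

```text
pics
scene [[442.3, 0.0, 319.6], [0.0, 442.3, 239.7], [0.0, 0.0, 1.0]] [[-0.238, 0.832, -0.5, 0.972], [0.971, 0.2, -0.13, 0.125], [-0.008, -0.517, -0.856, 0.828], [0.0, 0.0, 0.0, 1.0]]
side [[529.1, 0.0, 322.0], [0.0, 529.1, 241.4], [0.0, 0.0, 1.0]] [[0.698, -0.49, 0.523, 0.008], [-0.716, -0.462, 0.523, -0.569], [-0.015, -0.739, -0.673, 0.809], [0.0, 0.0, 0.0, 1.0]]
{'time': 0.1, 'joint_pos': array([-69.2071938 ,  18.43621641,  -4.01600294,  83.16808338,
         1.2958329 ,  78.53958131,  -3.26116463]), 'dq': array([-0.00206998, -0.20131388, -0.01481656, -0.12003746,  0.11376457,
        0.03721526, -0.05199553]), 'tau': array([ 6.60577734e-05, -4.92573631e+01, -4.05766061e-01, -3.13396096e+01,
       -6.41844794e-02,  3.94738815e-02,  8.84460837e-05]), 'position': array([0.22203156, 0.61038208, 0.22155353]), 'ee_rot': array([-1.79901398e+02,  6.04569039e-03,  1.60016246e+02]), 'wrist_force': array([-0.08685852, -0.4795093 ,  0.19707812]), 'moment': array([0.01557357, 0.02400163, 0.01174647]), 'finger_force': 0.0, 'grip_width': 1.003527162740224}
```

View pics/scene0.png

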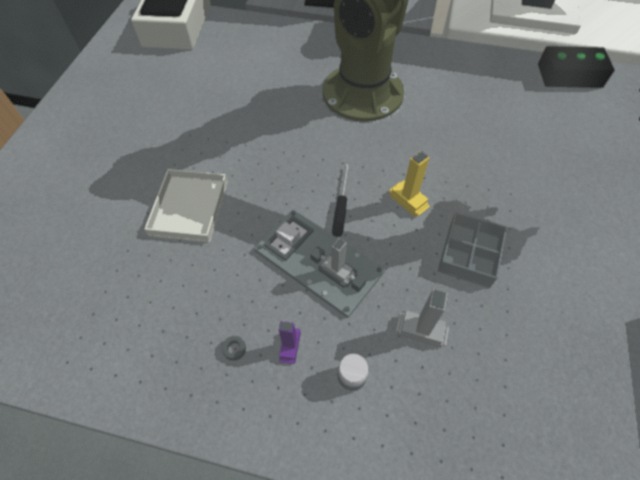

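View pics/side0.png

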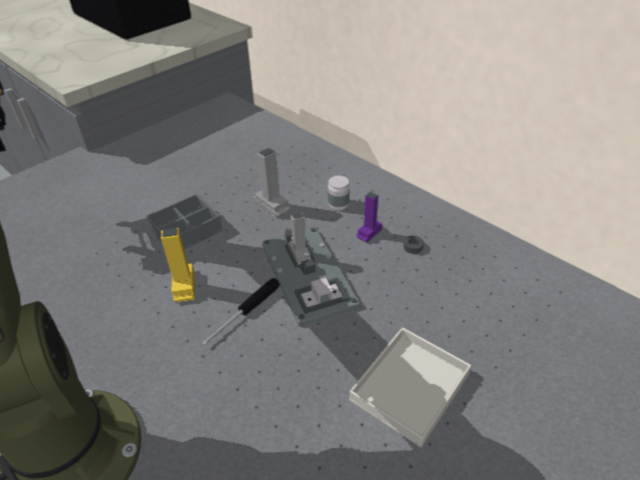

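The scene view shows the fixture at about (318,262), with the bracket at (289,235) and the grey block in it at (338,262). The tray is at (187,205), on the robot's right, and the parts box at (473,250). The yellow, purple and larger grey blocks are look-alikes. I'll enlarge the fixture to get corner positions.

```bash
python3 - <<'E'
import cv2, numpy as np
a=cv2.imread("pics/scene0.png")[195:325,245:395]; b=cv2.imread("pics/side0.png")[205:325,255:365]
a=cv2.resize(a,None,fx=3,fy=3,interpolation=cv2.INTER_CUBIC); b=cv2.resize(b,None,fx=3,fy=3,interpolation=cv2.INTER_CUBIC)
c=np.zeros((390,780,3),np.uint8); c[:390,:450]=a; c[:360,450:780]=b
cv2.imwrite("pics/crop1.png",c)
E
```

```text
(no output)
```

View pics/crop1.png

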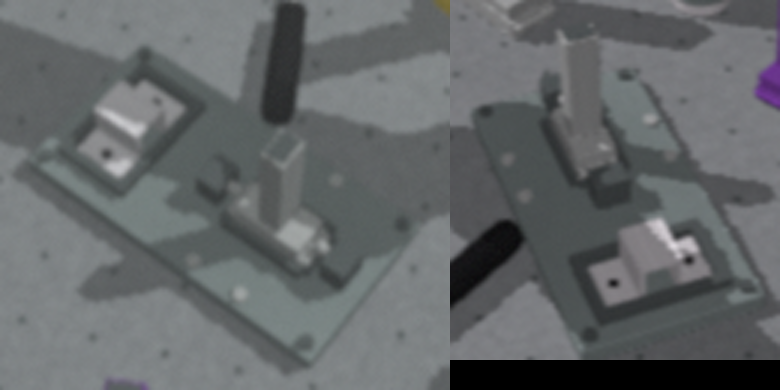

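```bash
cat > h.py <<'E'
import numpy as np
from scipy.optimize import least_squares
from scipy.spatial.transform import Rotation as R
from station import robot, imaging
def proj(P,mtx,E):
    P=np.atleast_2d(P); c=(P-E[:3,3])@E[:3,:3]; p=c@np.asarray(mtx).T; return p[:,:2]/p[:,2:]
def place(p,L):  # planar pose x,y,yaw
    L=np.atleast_2d(L); c,s=np.cos(p[2]),np.sin(p[2])
    return np.c_[p[0]+c*L[:,0]-s*L[:,1],p[1]+s*L[:,0]+c*L[:,1],L[:,2]]
def fit(obs,x0): # obs: list of (cam dict, local pts, pixels)
    f=lambda p: np.concatenate([(proj(place(p,L),c["mtx"],np.asarray(c["extrinsics"]))-U).ravel() for c,L,U in obs])
    r=least_squares(f,x0,loss="soft_l1"); return r.x,np.round(f(r.x),1)
E
python3 - <<'E'
from h import *
sc,sd=imaging.camera_params("scene"),imaging.camera_params("side")
S=lambda a:np.array(a)/3+[245,195]
D=lambda a:(np.array(a)-[450,0])/3+[255,205]
C=np.array([[-65,-125,15],[65,-125,15],[65,125,15],[-65,125,15]])/1e3
x,r=fit([(sc,C,S([[140,48],[28,160],[308,360],[412,222]])),(sd,C,D([[583,347],[765,297],[640,75],[475,105]]))],[.55,0,0])
print("fix",x,np.degrees(x[2]),r)
for n,l in (("nest",[0,-.08,.015]),("seat",[0,.05,.015])): print(n,place(x,[l]))
st=np.array([[0,0,.125]])
print("block",fit([(sc,st,S([[283,148]])),(sd,st,D([[579,32]]))],[.55,.05,0]))
T=np.array([[-85,-70,28],[-85,70,28],[85,70,28],[85,-70,28]])/1e3
print("tray",fit([(sc,T,np.array([[170,171],[226,173],[212,241],[147,237]])),(sd,T,np.array([[421,443],[350,397],[403,330],[470,366]]))],[.5,-.25,0]))
def tri(u,v):
    f=lambda P: np.r_[(proj(P,sc["mtx"],np.asarray(sc["extrinsics"]))-u).ravel(),(proj(P,sd["mtx"],np.asarray(sd["extrinsics"]))-v).ravel()]
    return least_squares(f,[.5,0,.05]).x
print("yellow top",tri([420,157],[173,232]),"greybig top",tri([434,296],[268,153]))
print("screw",tri([339,234],[278,283]),"box",tri([473,222],[195,205]))
E
```

```text
fix [ 0.54252348  0.00696831 -0.43245865] -24.778055550116868 [-0.1 -2.9 -2.4 -0.9 -1.5  1.4  1.6  0.6 -0.3  1.   1.2 -1.4 -1.6 -4.
 -0.9  0.2]
nest [[ 0.50899513 -0.06566673  0.015     ]]
seat [[0.5634787  0.05236522 0.015     ]]
block (array([0.5625106 , 0.05477934, 0.        ]), array([-0.7, -0.1, -0.6, -0.9]))
tray (array([ 0.46892719, -0.31340184,  0.11952061]), array([ -2.7,  -4.5,  -0.5,  -1.2,  -4.8,  -7.8,  -3.1, -10.1,   0.4,
        -3. ,  -2.5,  -4.9,  -2.4,  -2.7,   0.2,  -0.4]))
yellow top [0.34360922 0.16995619 0.15088134] greybig top [0.64151567 0.23111728 0.15793852]
screw [0.47321027 0.03432374 0.00879174] box [0.45035034 0.28645918 0.10065561]
```

```bash
cat >> h.py <<'E'
def rel(pos,rpy,o=None):
    o=o or robot.get_obs(); A=R.from_euler("xyz",o["ee_rot"],degrees=True); B=R.from_euler("xyz",rpy,degrees=True)
    d=A.inv().apply(np.array(pos)-o["position"])*1e3; w=(A.inv()*B).as_rotvec()
    print("rel",np.round(d,1),np.round(w,4),"rot deg",np.degrees(np.linalg.norm(w)).round(1))
E
python3 -c "
from h import *
rel([.509,-.0657,.223],[180,0,65.2])"
```

```text
rel [-5.007e+02 -5.373e+02 -5.000e-01] [-1.2000e-03  1.5000e-03  1.6549e+00] rot deg 94.8
```

```bash
R='[-500,-537,0,0,0,1.655]'; python3 -m handwheel '[[[-500,-537,-10,0,0,1.655],[-500,-537,-10,0,0,1.655],[-500,-537,-10,0,0,1.655],[-500,-537,-10,0,0,1.655],[-500,-537,-10,0,0,1.655],[-500,-537,-10,0,0,1.655],[-500,-537,-10,0,0,1.655],[-500,-537,-10,0,0,1.655],[-500,-537,-10,0,0,1.655],[-500,-537,-10,0,0,1.655],[-500,-537,-10,0,0,1.655],[-500,-537,-10,0,0,1.655]]]'; python3 -c "
from h import *
rel([.509,-.0657,.223],[180,0,65.2])"
```

```text
time: 1.3
position: [0.4565, 0.0565, 0.2307]
ee_rot: [180.0, -0.0, 65.0]
wrist_force: [0.5, 0.6, 0.5]
grip_width: 1.001
finger_force: 0.0
rel [-88.5  99.2   7.6] [ 0.     -0.0006 -0.0035] rot deg 0.2
```

```bash
python3 -m handwheel '[[[-30,33,3,0,0,0],[-60,66,6,0,0,0],[-88,99,8,0,0,0],[-88,99,8,0,0,0],[-88,99,8,0,0,0]]]'; python3 - <<'E'
from h import *
import cv2
o=robot.get_obs(); p=imaging.camera_params("wrist"); im=imaging.read_camera("wrist")
cv2.imwrite("pics/w1.png",im[:,:,::-1])
np.savez("w1.npz",mtx=p["mtx"],E=p["extrinsics"])
print(np.round(p["mtx"],1).tolist(),np.round(p["extrinsics"],3).tolist(),o["position"])
E
```

```text
time: 1.8
position: [0.5089, -0.0637, 0.2222]
ee_rot: [-179.9, 0.0, 65.0]
wrist_force: [-0.3, 0.9, 0.5]
grip_width: 1.003
finger_force: 0.0
[[339.4, 0.0, 320.2], [0.0, 339.4, 237.9], [0.0, 0.0, 1.0]] [[0.906, -0.408, -0.109, 0.538], [-0.423, -0.876, -0.233, 0.0], [-0.001, 0.257, -0.966, 0.385], [0.0, 0.0, 0.0, 1.0]] [ 0.50894364 -0.06368767  0.22223307]
```

View pics/w1.png

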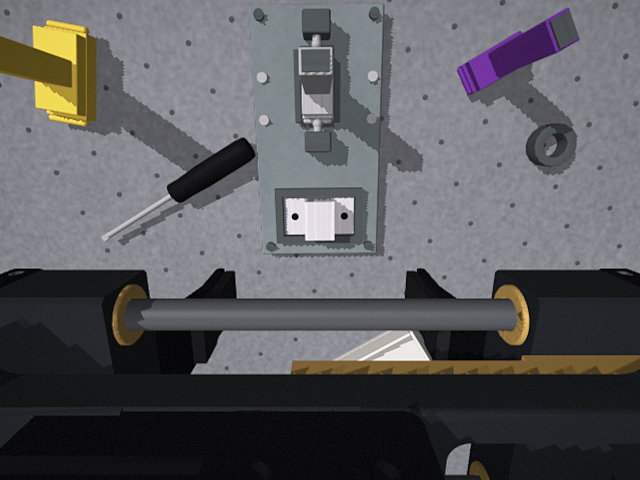

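The wrist view shows the plate upright in the image. The bracket top spans about (306..335, 200..241), the stem top about (300..332, 49..73), the collar is at (551,146) and the screwdriver handle's end at (250,148). All three look well aligned with the tool.

```bash
python3 - <<'E'
from h import *
d=np.load("w1.npz"); c=dict(mtx=d["mtx"],extrinsics=d["E"])
def box(a,b,z): return np.array([[-a,b,z],[a,b,z],[a,-b,z],[-a,-b,z]])/1e3
y0=-.43
x,r=fit([(c,box(15,20,45),np.array([[306,200],[335,200],[335,241],[306,241]]))],[.51,-.06,y0]);print("bracket",x,r)
x,r=fit([(c,box(12,9,125),np.array([[300,49],[332,49],[332,73],[300,73]]))],[.56,.05,y0]);print("stem",x,r)
x,r=fit([(c,box(47,30,23),np.array([[275,188],[369,188],[364,249],[276,249]]))],[.51,-.06,y0]);print("nest",x,r)
n=x
x,r=fit([(c,box(65,125,15),np.array([[250,3],[385,3],[381,253],[262,253]]))],[.54,0,y0]);print("plate",x,r)
print(place(x,[[0,-.08,.015],[0,.05,.015]]))
E
```

```text
bracket [ 0.50735172 -0.06515888 -0.43623233] [-0.4  1.2  0.4  1.2 -0.  -1.4  0.  -1.4]
stem [ 0.5594245   0.05395487 -0.4385195 ] [-1.5 -1.9  1.4 -1.8  1.1  2.7 -1.1  2.6]
nest [ 0.50702766 -0.06615973 -0.44453872] [ 1.6  1.3 -3.9  2.  -1.2 -4.7  1.9 -5.3]
plate [ 0.53973857  0.00844726 -0.42989438] [-0.5  0.1  1.2 -0.9 -4.3  0.2  0.7  0.9]
[[ 0.50639658 -0.06427352  0.015     ]
 [ 0.56057731  0.05389775  0.015     ]]
```

```bash
python3 -m handwheel '[[[2,-1,50,0,0,0],[2,-1,100,0,0,0],[2,-1,145,0,0,0],[2,-1,180,0,0,0],[2,-1,194,0,0,0],[2,-1,196,0,0,0],[2,-1,196,0,0,0],[2,-1,196,0,0,0]]]'; python3 -c "
from h import *
rel([.5075,-.0652,.026],[180,0,65])"
```

```text
time: 2.65
position: [0.511, -0.0603, 0.0287]
ee_rot: [179.8, -0.1, 65.2]
wrist_force: [0.3, -1.0, 0.4]
grip_width: 1.002
finger_force: 0.0
rel [-5.9 -1.2  2.7] [ 0.003  -0.0022  0.0039] rot deg 0.3
```

```bash
python3 -m handwheel '[[[-6,-1,1,0,0,0],[-6,-1,1,0,0,0],[-6,-1,2,0,0,0],[-6,-1,2,0,0,0]]]'; python3 -c "
from h import *
rel([.5075,-.0652,.026],[180,0,65])"
python3 -m handwheel '[[[0,0,0,0,0,0],[0,0,0,0,0,0],[0,0,0,0,0,0],[0,0,0,0,0,0],[0,0,0,0,0,0],[0,0,0,0,0,0],[0,0,0,0,0,0],[0,0,0,0,0,0]]]' 0 20
```

```text
time: 3.05
position: [0.5059, -0.0657, 0.0249]
ee_rot: [180.0, -0.0, 65.2]
wrist_force: [-0.5, 0.4, 0.4]
grip_width: 1.0
finger_force: 0.0
rel [ 1.1  1.3 -1.1] [ 0.0003 -0.0005  0.0031] rot deg 0.2
time: 3.85
position: [0.5058, -0.0657, 0.0247]
ee_rot: [180.0, -0.0, 65.2]
wrist_force: [0.3, -0.5, 0.3]
grip_width: 0.357
finger_force: 0.3
```

```bash
python3 -m handwheel '[[[0,0,0,0,0,0],[0,0,0,0,0,0],[0,0,0,0,0,0],[0,0,-5,0,0,0],[0,0,-15,0,0,0],[0,0,-30,0,0,0],[0,0,-50,0,0,0],[0,0,-75,0,0,0],[0,0,-100,0,0,0],[0,0,-100,0,0,0]]]' 0 20; python3 -c "
from h import *
rel([.467,-.312,.12],[180,0,90])
rel([.467,-.312,.12],[180,0,90+3])"
```

```text
time: 4.85
position: [0.5086, -0.066, 0.1289]
ee_rot: [179.6, -0.2, 65.2]
wrist_force: [1.2, 0.7, -0.4]
grip_width: 0.344
finger_force: 20.0
rel [-240.7   65.5    8.3] [ 0.0071 -0.0028 -0.4333] rot deg 24.8
rel [-240.7   65.5    8.3] [ 0.0072 -0.0026 -0.4857] rot deg 27.8
```

```bash
python3 - <<'E'
from h import *
sc,sd=imaging.camera_params("scene"),imaging.camera_params("side")
T=np.array([[-85,-70,28],[-85,70,28],[85,70,28],[85,-70,28]])/1e3
B=T*[1,1,0]
x,r=fit([(sc,T[:2],np.array([[170,171],[226,173]])),(sc,B[2:],np.array([[211,241],[146,237]])),(sd,T,np.array([[421,434],[350,392],[403,330],[470,366]]))],[.46,-.3,.1]);print(x,r)
rel([x[0],x[1],.12],[180,0,90+np.degrees(x[2])])
E
```

```text
[ 0.47200742 -0.31257494  0.10963141] [-2.5 -3.6 -0.4  0.1 -1.6  0.5  1.8 -2.4  0.4  4.3 -1.7 -2.  -1.1 -3.9
  1.  -1.3]
rel [-239.1   70.3    8.3] [ 0.0072 -0.0024 -0.543 ] rot deg 31.1
```

```bash
python3 -m handwheel '[[[-20,6,0,0,0,-0.05],[-55,16,0,0,0,-0.15],[-100,29,0,0,0,-0.27],[-145,43,0,0,0,-0.39],[-190,56,0,0,0,-0.48],[-222,65,0,0,0,-0.53],[-239,70,8,0,0,-0.54],[-239,70,8,0,0,-0.54],[-239,70,8,0,0,-0.54],[-239,70,8,0,0,-0.54],[-239,70,8,0,0,-0.54]]]'; python3 - <<'E'
from h import *
import cv2
rel([.472,-.3125,.02],[180,0,96.3])
a=imaging.read_camera("scene")[130:280,100:300,::-1]; 
b=imaging.read_camera("side")[280:480,300:540,::-1]
a=cv2.resize(a,None,fx=2,fy=2); b=cv2.resize(b,(400,333))
c=np.zeros((340,800,3),np.uint8); c[:300,:400]=a; c[:333,400:]=b; cv2.imwrite("pics/tray1.png",c)
E
```

```text
time: 5.95
position: [0.4699, -0.3104, 0.1168]
ee_rot: [180.0, -0.0, 96.3]
wrist_force: [0.9, 0.3, 0.3]
grip_width: 0.343
finger_force: 20.0
rel [-2.4  1.8 96.8] [ 0.0006 -0.0008 -0.0005] rot deg 0.1
```

View pics/tray1.png

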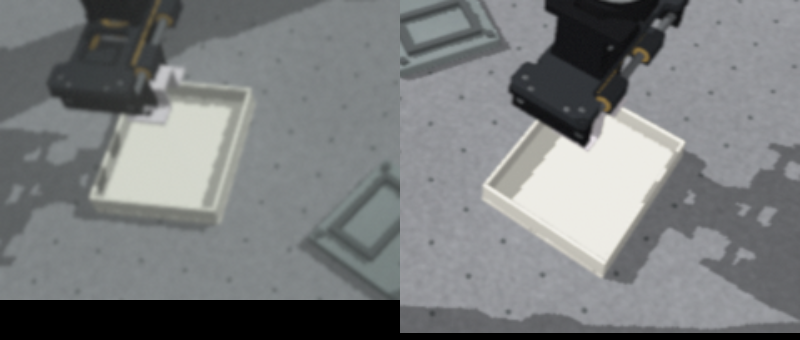

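The bracket is held above the tray, and its apparent offset is parallax. I'll lower it gently.

```bash
python3 -m handwheel '[[[-1,1,25,0,0,0],[-2,2,60,0,0,0],[-2,2,83,0,0,0],[-2,2,93,0,0,0],[-2,2,95,0,0,0],[-2,2,97,0,0,0],[-2,2,99,0,0,0],[-2,2,99,0,0,0]]]'
python3 -m handwheel '[[[0,0,1,0,0,0],[0,0,2,0,0,0],[0,0,2,0,0,0]]]'
```

```text
time: 6.85
position: [0.4719, -0.314, 0.0186]
ee_rot: [179.9, 0.0, 96.1]
wrist_force: [0.8, -0.7, -0.4]
grip_width: 0.345
finger_force: 20.0
time: 7.15
position: [0.4713, -0.3137, 0.0158]
ee_rot: [180.0, -0.0, 96.1]
wrist_force: [0.2, 0.5, -0.2]
grip_width: 0.345
finger_force: 20.0
```

```bash
python3 -m handwheel '[[[0,0,1,0,0,0],[0,0,2,0,0,0],[0,0,2,0,0,0]]]'; python3 -m handwheel '[[[0,0,0.5,0,0,0],[0,0,1,0,0,0],[0,0,1,0,0,0]]]'
```

```text
time: 7.45
position: [0.4713, -0.3138, 0.0138]
ee_rot: [180.0, -0.0, 96.1]
wrist_force: [-0.1, 1.0, 0.1]
grip_width: 0.34
finger_force: 20.0
time: 7.75
position: [0.4713, -0.3138, 0.0138]
ee_rot: [180.0, -0.0, 96.1]
wrist_force: [-1.7, 2.2, 9.3]
grip_width: 0.342
finger_force: 20.0
```

Contact confirmed (9 N). Releasing and going up.

```bash
python3 -m handwheel '[[[0,0,-1,0,0,0],[0,0,-1,0,0,0],[0,0,-1,0,0,0],[0,0,-1,0,0,0],[0,0,-1,0,0,0],[0,0,-1,0,0,0]]]' 0.8
python3 -m handwheel '[[[0,0,-5,0,0,0],[0,0,-20,0,0,0],[0,0,-60,0,0,0],[0,0,-110,0,0,0],[0,0,-160,0,0,0],[0,0,-205,0,0,0],[0,0,-205,0,0,0]]]' 1; python3 -c "
from h import *
rel([.5605,.0540,.22],[180,0,65.0])
from h import *
import cv2
cv2.imwrite('pics/scene2.png',imaging.read_camera('scene')[:,:,::-1])
p=imaging.camera_params('wrist');print(np.round(p['extrinsics'],3).tolist())
cv2.imwrite('pics/w2.png',imaging.read_camera('wrist')[:,:,::-1])"
```

```text
time: 8.35
position: [0.4712, -0.3137, 0.0136]
ee_rot: [-180.0, -0.0, 96.1]
wrist_force: [0.7, -0.0, 1.3]
grip_width: 0.763
finger_force: 0.0
time: 9.05
position: [0.4742, -0.3167, 0.2269]
ee_rot: [179.3, 0.3, 96.1]
wrist_force: [0.4, -0.4, 0.0]
grip_width: 0.999
finger_force: 0.0
rel [359.5 125.    6.2] [0.0132 0.0025 0.5425] rot deg 31.1
[[0.994, 0.1, 0.035, 0.463], [0.105, -0.96, -0.258, -0.245], [0.007, 0.26, -0.966, 0.385], [0.0, 0.0, 0.0, 1.0]]
```

View pics/scene2.png

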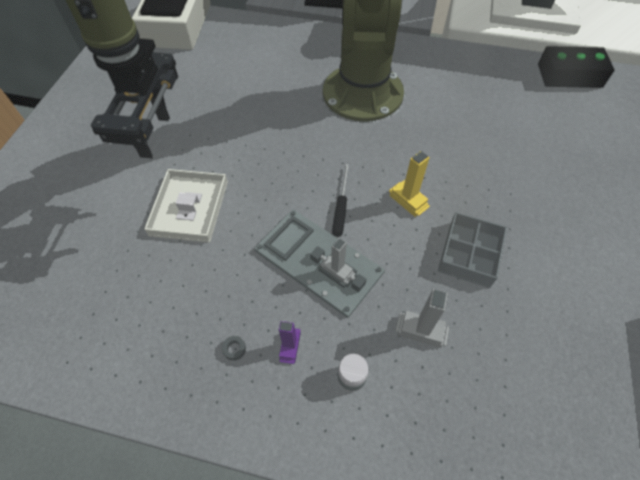

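The bracket lies flat in the middle of the tray at (187,205), and nothing else has moved. Next I'll go over the block.

```bash
python3 -m handwheel '[[[30,10,0,0.01,0,0.05],[80,28,0,0.013,0,0.13],[130,45,0,0.013,0,0.21],[180,63,3,0.013,0,0.29],[230,80,6,0.013,0,0.37],[280,97,6,0.013,0,0.45],[325,113,6,0.013,0,0.51],[350,122,6,0.013,0,0.54],[359,125,6,0.013,0.0025,0.5425],[359,125,6,0.013,0.0025,0.5425],[359,125,6,0.013,0.0025,0.5425]]]'; python3 - <<'E'
from h import *
import cv2
rel([.5605,.0540,.086],[180,0,65.0])
p=imaging.camera_params("wrist"); im=imaging.read_camera("wrist")
cv2.imwrite("pics/w3.png",im[:,:,::-1]); np.savez("w3.npz",mtx=p["mtx"],E=p["extrinsics"])
b=np.array([[-12,9,125],[12,9,125],[12,-9,125],[-12,-9,125]])/1e3
px=proj(place([.5605,.054,-.4363],b),p["mtx"],np.asarray(p["extrinsics"])); print(px.round(1).tolist())
cx,cy=px.mean(0).astype(int); print(cx,cy)
cv2.imwrite("pics/w3c.png",cv2.resize(im[max(cy-75,0):cy+75,cx-100:cx+100,::-1],None,fx=4,fy=4,interpolation=cv2.INTER_CUBIC))
E
```

```text
time: 10.25
position: [0.5565, 0.0545, 0.2119]
ee_rot: [-179.2, 0.2, 64.9]
wrist_force: [-0.3, -0.6, -0.3]
grip_width: 0.999
finger_force: 0.0
rel [  1.7   5.6 125.8] [-0.0139  0.0033 -0.0009] rot deg 0.8
[[312.2, 229.4], [344.0, 229.4], [343.7, 252.2], [312.4, 252.1]]
328 240
```

View pics/w3c.png

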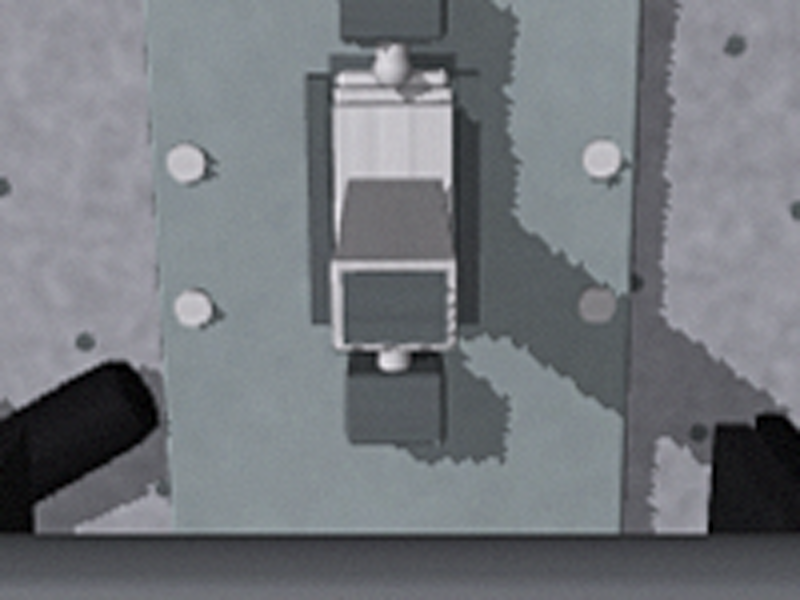

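The stem top in the crop spans (332..456, 260..348), about 1 mm off the prediction towards fixture -x. The block's position is therefore about (0.5595, 0.0545).

```bash
python3 -m handwheel '[[[0,0,0,0,0,0],[0,0,0,0,0,0]]]'; python3 -c "
from h import *
rel([.5595,.0545,.086],[180,0,65.0])"
```

```text
time: 10.5
position: [0.5571, 0.0549, 0.2129]
ee_rot: [-179.3, 0.1, 64.9]
wrist_force: [0.4, -0.1, 0.3]
grip_width: 1.0
finger_force: 0.0
rel [  0.8   4.  126.8] [-0.013   0.0009 -0.0017] rot deg 0.8
```

```bash
python3 -m handwheel '[[[1,4,20,-0.013,0.001,0],[1,4,60,-0.013,0.001,0],[1,4,100,-0.013,0.001,0],[1,4,120,-0.013,0.001,0],[1,4,126,-0.013,0.001,0],[1,4,127,-0.013,0.001,0],[1,4,127,-0.013,0.001,0],[1,4,127,-0.013,0.001,0]]]'; python3 -c "
from h import *
rel([.5595,.0545,.086],[180,0,65.0])"
```

```text
time: 11.3
position: [0.5609, 0.0563, 0.0873]
ee_rot: [179.9, -0.1, 65.0]
wrist_force: [-0.6, -0.9, 1.0]
grip_width: 1.0
finger_force: 0.0
rel [-2.3 -0.5  1.3] [ 0.0022 -0.0019  0.0007] rot deg 0.2
```

```bash
python3 -m handwheel '[[[-2,0,1,0,0,0],[-2,0,1,0,0,0],[-2,0,1,0,0,0],[-2,0,1,0,0,0],[-2,0,1,0,0,0],[-2,0,1,0,0,0],[-2,0,1,0,0,0],[-2,0,1,0,0,0],[-2,0,1,0,0,0],[-2,0,1,0,0,0],[-2,0,1,0,0,0],[-2,0,1,0,0,0]]]' 0 60; python3 -c "
from h import *
rel([.5595,.0545,.086],[180,0,65.0])"
```

```text
time: 12.5
position: [0.559, 0.0544, 0.0847]
ee_rot: [180.0, 0.0, 65.0]
wrist_force: [1.5, 0.2, -1.1]
grip_width: 0.271
finger_force: 59.9
rel [ 0.3  0.5 -1.3] [0.0003 0.     0.0008] rot deg 0.0
```

```bash
python3 - <<'E'
import numpy as np
h=69.7
def row(o,t,n): s,c=np.sin(t),np.cos(t); print(n,"row x,z:",round(o[0]-h*s,1),round(-(o[1]+h*c-h),1),"th",round(t,3),"origin",np.round(o,1))
rot=lambda t,v:np.array([v[0]*np.cos(t)-v[1]*np.sin(t),v[0]*np.sin(t)+v[1]*np.cos(t)])
for t in (.05,.1,.15,.2,.24,.27,.29): row(np.array([-30,0])+rot(t,[30,0]),t,"A")
for t,y,z in ((.27,28,25),(.22,29.5,25),(.16,30.5,25),(.1,31,25),(.05,31.5,25),(0,32,25.5),(-.05,32,26),(-.1,32,26.5),(-.14,32,27)): row(np.array([y,z])+rot(t,[-32,-9]),t,"B")
E
```

```text
A row x,z: -3.5 -1.4 th 0.05 origin [-0.   1.5]
A row x,z: -7.1 -2.6 th 0.1 origin [-0.1  3. ]
A row x,z: -10.8 -3.7 th 0.15 origin [-0.3  4.5]
A row x,z: -14.4 -4.6 th 0.2 origin [-0.6  6. ]
A row x,z: -17.4 -5.1 th 0.24 origin [-0.9  7.1]
A row x,z: -19.7 -5.5 th 0.27 origin [-1.1  8. ]
A row x,z: -21.2 -5.7 th 0.29 origin [-1.3  8.6]
B row x,z: -19.0 -5.3 th 0.27 origin [-0.4  7.8]
B row x,z: -15.0 -7.6 th 0.22 origin [0.2 9.2]
B row x,z: -10.8 -10.1 th 0.16 origin [ 0.3 11. ]
B row x,z: -6.9 -12.5 th 0.1 origin [ 0.1 12.9]
B row x,z: -3.5 -14.3 th 0.05 origin [-0.  14.4]
B row x,z: 0.0 -16.5 th 0 origin [ 0.  16.5]
B row x,z: 3.1 -18.5 th -0.05 origin [-0.4 18.6]
B row x,z: 6.2 -20.4 th -0.1 origin [-0.7 20.7]
B row x,z: 8.8 -21.9 th -0.14 origin [-0.9 22.6]
```

```bash
python3 -m handwheel '[[[-1.7,0,-0.6,0,0.025,0],[-3.5,0,-1.2,0,0.05,0],[-5.3,0,-1.7,0,0.075,0],[-7.1,0,-2.3,0,0.1,0],[-7.1,0,-2.3,0,0.1,0]]]'; python3 -c "
from h import *
o=robot.get_obs();print(o['wrist_force'],o['moment'])"
```

```text
time: 13.0
position: [0.5554, 0.0471, 0.0872]
ee_rot: [-180.0, -5.9, 64.9]
wrist_force: [0.3, 0.4, -1.6]
grip_width: 0.274
finger_force: 59.9
[ 0.26043761  0.38880745 -1.59238375] [-0.23537742 -0.01282576  0.04851496]
```

```bash
cat > g.py <<'E'
import numpy as np
def loc(frm,rows):
    x0,z0,t0=frm; c,s=np.cos(t0),np.sin(t0)
    for x,z,t in rows: dx,dz=x-x0,z-z0; print(np.round([dx*c-dz*s,0,dx*s+dz*c,0,t-t0,0],2).tolist())
E
python3 -c "
from g import *
loc((-7.1,-2.3,.1),[(-9,-2.8,.125),(-10.8,-3.3,.15),(-12.6,-3.7,.175),(-14.4,-4.2,.2),(-16.2,-4.5,.22),(-17.4,-4.7,.24),(-19.7,-5.1,.27),(-21.2,-5.3,.29)])"
```

```text
[-1.84, 0.0, -0.69, 0.0, 0.02, 0.0]
[-3.58, 0.0, -1.36, 0.0, 0.05, 0.0]
[-5.33, 0.0, -1.94, 0.0, 0.07, 0.0]
[-7.07, 0.0, -2.62, 0.0, 0.1, 0.0]
[-8.83, 0.0, -3.1, 0.0, 0.12, 0.0]
[-10.01, 0.0, -3.42, 0.0, 0.14, 0.0]
[-12.26, 0.0, -4.04, 0.0, 0.17, 0.0]
[-13.73, 0.0, -4.39, 0.0, 0.19, 0.0]
```

```bash
python3 -m handwheel '[[[-1.8,0,-0.7,0,0.025,0],[-3.6,0,-1.4,0,0.05,0],[-5.3,0,-1.9,0,0.075,0],[-7.1,0,-2.6,0,0.1,0],[-8.8,0,-3.1,0,0.12,0],[-10,0,-3.4,0,0.14,0],[-10,0,-3.4,0,0.14,0],[-10,0,-3.4,0,0.14,0]]]'; python3 - <<'E'
from h import *
import cv2
o=robot.get_obs();print(o['wrist_force'],o['moment'])
p=imaging.camera_params("wrist"); w=imaging.read_camera("wrist"); s=imaging.read_camera("side")
np.savez("w4.npz",mtx=p["mtx"],E=p["extrinsics"])
c=np.zeros((600,800,3),np.uint8)
c[:360,:480]=cv2.resize(w[60:300,160:480],(480,360))
k=cv2.resize(s[200:280,265:345],(320,320),interpolation=cv2.INTER_CUBIC); c[:320,480:]=k
cv2.imwrite("pics/t4.png",c[:360,:,::-1])
E
```

```text
time: 13.8
position: [0.5517, 0.0393, 0.0896]
ee_rot: [180.0, -13.8, 65.1]
wrist_force: [1.0, 1.9, 0.8]
grip_width: 0.274
finger_force: 59.9
[0.99723311 1.8905958  0.818965  ] [ 0.12639117 -0.02487446 -0.00895909]
```

View pics/t4.png

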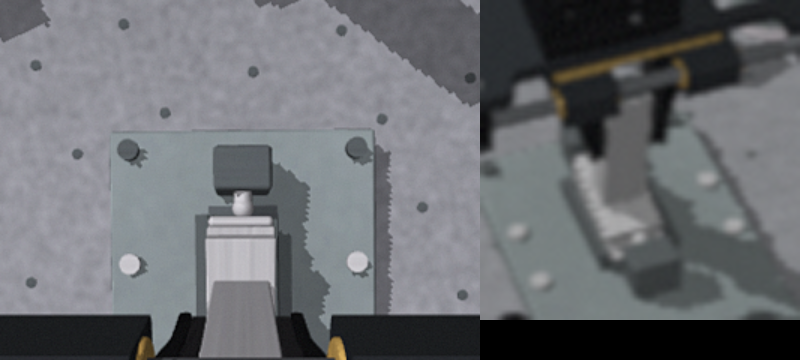

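The block has tipped. The ridge at about (243,222) now shows beside and above the nose, and the nest end is still down. I'll tip a little further, then hold.

```bash
python3 -m handwheel '[[[-1.2,0,-0.5,0,0.015,0],[-2.3,0,-0.9,0,0.03,0],[-2.3,0,-0.9,0,0.03,0],[-2.3,0,-0.9,0,0.03,0],[-2.3,0,-0.9,0,0.03,0]]]'; python3 -c "
from h import *
o=robot.get_obs();print(o['wrist_force'],o['moment'])
from g import *
loc((-19.7,-5.1,.27),[(-18.2,-5.1,.26),(-16.7,-6.4,.24),(-15,-7.6,.22),(-13,-8.8,.19),(-10.8,-10.1,.16),(-8.8,-11.3,.13),(-6.9,-12.5,.1),(-3.5,-14.3,.05),(0,-16.5,0),(3.1,-18.5,-.05),(6.2,-20.4,-.1),(8.8,-21.9,-.14)])"
```

```text
time: 14.4
position: [0.5508, 0.0374, 0.09]
ee_rot: [180.0, -15.6, 65.1]
wrist_force: [2.0, 4.5, -1.1]
grip_width: 0.271
finger_force: 59.9
[ 2.03756275  4.47163071 -1.05609709] [ 0.84892869 -0.35237706  0.0428038 ]
[1.45, 0.0, 0.4, 0.0, -0.01, 0.0]
[3.24, 0.0, -0.45, 0.0, -0.03, 0.0]
[5.2, 0.0, -1.16, 0.0, -0.05, 0.0]
[7.44, 0.0, -1.78, 0.0, -0.08, 0.0]
[9.91, 0.0, -2.44, 0.0, -0.11, 0.0]
[12.16, 0.0, -3.07, 0.0, -0.14, 0.0]
[14.31, 0.0, -3.72, 0.0, -0.17, 0.0]
[18.07, 0.0, -4.55, 0.0, -0.22, 0.0]
[22.03, 0.0, -5.73, 0.0, -0.27, 0.0]
[25.55, 0.0, -6.83, 0.0, -0.32, 0.0]
[29.04, 0.0, -7.84, 0.0, -0.37, 0.0]
[31.95, 0.0, -8.59, 0.0, -0.41, 0.0]
```

```bash
python3 -m handwheel '[[[1.5,0,0.2,0,-0.01,0],[3.2,0,-0.5,0,-0.03,0],[5.2,0,-1.2,0,-0.05,0],[7.4,0,-1.8,0,-0.08,0],[9.9,0,-2.4,0,-0.11,0],[12.2,0,-3.1,0,-0.14,0],[14.3,0,-3.7,0,-0.17,0],[14.3,0,-3.7,0,-0.17,0]]]'; python3 -c "
from h import *
o=robot.get_obs();print(o['wrist_force'],o['moment'])
from g import *
loc((-6.9,-12.5,.1),[(-5.2,-13.4,.075),(-3.5,-14.3,.05),(-1.7,-15.4,.025),(0,-16.5,0),(3.1,-18.5,-.05),(6.2,-20.4,-.1),(8.8,-21.9,-.14)])"
```

```text
time: 15.2
position: [0.5531, 0.0436, 0.0904]
ee_rot: [-179.9, -5.0, 65.0]
wrist_force: [8.0, -3.2, -32.0]
grip_width: 0.27
finger_force: 60.0
[  8.03318066  -3.22691762 -32.03748667] [-1.29040655 -2.23703886 -0.04295893]
[1.78, 0.0, -0.73, 0.0, -0.03, 0.0]
[3.56, 0.0, -1.45, 0.0, -0.05, 0.0]
[5.46, 0.0, -2.37, 0.0, -0.08, 0.0]
[7.26, 0.0, -3.29, 0.0, -0.1, 0.0]
[10.55, 0.0, -4.97, 0.0, -0.15, 0.0]
[13.82, 0.0, -6.55, 0.0, -0.2, 0.0]
[16.56, 0.0, -7.79, 0.0, -0.24, 0.0]
```

The arm is pulling 32 N and deflecting, and the tool angle may differ from the block's. I'll check that before going on.

```bash
python3 - <<'E'
from h import *
import cv2
o=robot.get_obs();print(o['wrist_force'],o['position'],o['ee_rot'])
p=imaging.camera_params("wrist"); w=imaging.read_camera("wrist"); s=imaging.read_camera("side"); a=imaging.read_camera("scene")
np.savez("w5.npz",mtx=p["mtx"],E=p["extrinsics"])
c=np.zeros((600,800,3),np.uint8)
c[:300,:400]=cv2.resize(w[130:280,220:420],(400,300),interpolation=cv2.INTER_CUBIC)
c[:300,400:]=cv2.resize(s[205:280,260:360],(400,300),interpolation=cv2.INTER_CUBIC)
c[300:,:400]=cv2.resize(a[220:295,290:390],(400,300),interpolation=cv2.INTER_CUBIC)
b=cv2.imread("pics/t4.png")[:300,60:460,::-1]; c[300:,400:]=b
cv2.imwrite("pics/t5.png",c[:,:,::-1])
E
```

```text
[  8.03318066  -3.22691762 -32.03748667] [0.55306882 0.04358305 0.09044086] [-179.9413025    -5.02897352   65.03225975]
```

View pics/t5.png

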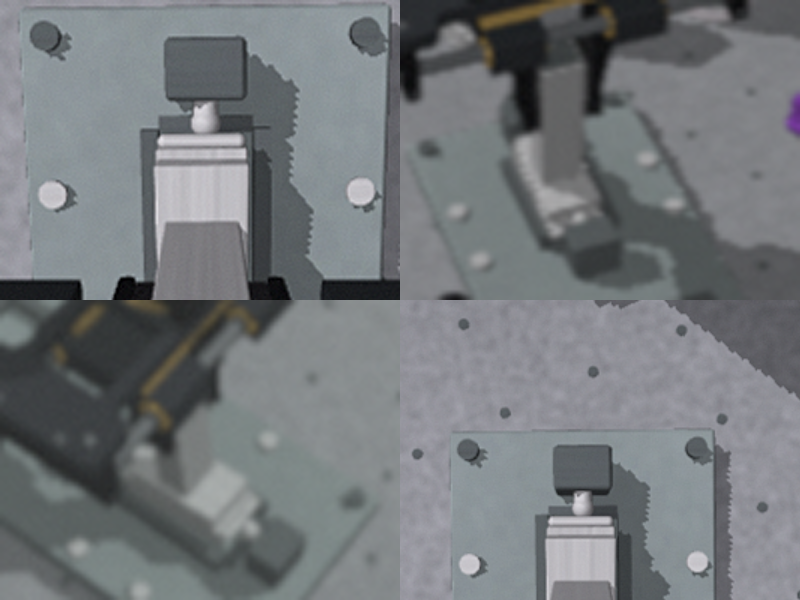

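```bash
cat > b.py <<'E'
from h import *
def bfit(name,U,h=None):
    d=np.load(name); M,E=d["mtx"],d["E"]
    L=np.array([[-12,9,22],[12,9,22],[-15,27,22],[15,27,22]])/1e3
    U=np.array(U,float)
    def f(q):
        P=(R.from_euler("x",q[2]).apply(L)+[q[3],q[0],q[1]]); W=R.from_euler("z",-25,degrees=True).apply(P)+[.5595,.0545,.015]
        return (proj(W,M,E)-U).ravel()
    r=least_squares(f,[0,0,.1,0],x_scale=[.01,.01,.1,.01]); print(name,"y,z,th,x",np.round(r.x*[1e3,1e3,1,1e3],2),np.round(f(r.x),1))
E
python3 - <<'E'
from b import *
bfit("w3.npz",np.array([[350,180],[437,180],[334,103],[452,103]])/4+[228,165])
bfit("w4.npz",np.array([[215,282],[271,282],[206,237],[277,237]])/1.5+[160,60])
bfit("w5.npz",np.array([[167,222],[241,222],[155,163],[250,163]])/2+[220,130])
E
```

```text
w3.npz y,z,th,x [-4.17 -2.61 -0.13  0.07] [-1.  -0.7  0.8 -0.7 -0.   0.7  0.2  0.7]
w4.npz y,z,th,x [-6.71 14.63 -0.   -0.78] [-1.  -0.6 -0.  -0.6  0.2  0.6  0.8  0.6]
w5.npz y,z,th,x [-6.78 11.74 -0.12 -1.29] [-0.9 -0.5  0.1 -0.5  0.2  0.5  0.5  0.4]
```

Geometry from the grip point puts the block at about 0.15 rad. Its outer ridge rests on the nose and the nest end is about 2 mm up. I'll tip further outwards without adding more upward pull.

```bash
python3 -c "
from g import *
loc((-6.9,-12.5,.1),[(-4,-12.5,.07),(-1,-12.5,.03),(2,-12.5,0)])"
python3 -m handwheel '[[[1.5,0,0.1,0,-0.015,0],[2.9,0,0.3,0,-0.03,0],[4.4,0,0.45,0,-0.05,0],[5.9,0,0.6,0,-0.07,0],[5.9,0,0.6,0,-0.07,0]]]'; cat > st.py <<'E'
from h import *
o=robot.get_obs(); d=(o["position"]-[.559,.0544,.0847])*1e3; a=np.radians(65); fy=np.array([np.cos(a),np.sin(a)]);fx=np.array([np.sin(a),-np.cos(a)])
th=-np.radians(o["ee_rot"][1]); F=o["wrist_force"]
print("tcp y %.1f x %.1f z %.1f th %.3f"%(fy@d[:2],fx@d[:2],d[2],th),"F y %.1f x %.1f z %.1f"%(fy@F[:2],fx@F[:2],F[2]))
G=np.array([fy@d[:2]-19*np.sin(th),69.7+d[2]+19*np.cos(th)])
for t in (.2,.15,.1,.05,0,-.05,-.1,-.15):
    s,c=np.sin(t),np.cos(t); O=G-[-88.7*s,88.7*c]; print("if th",t,"orig",O.round(1),"in",(O+[-30*c,-30*s]).round(1),"ridge_out",(O+[32*c-9*s,32*s+9*c]).round(1),"ridge_in",(O+[-32*c-9*s,-32*s+9*c]).round(1))
E
python3 st.py
```

```text
[2.89, 0.0, 0.29, 0.0, -0.03, 0.0]
[5.87, 0.0, 0.59, 0.0, -0.07, 0.0]
[8.86, 0.0, 0.89, 0.0, -0.1, 0.0]
time: 15.85
position: [0.5551, 0.0474, 0.0911]
ee_rot: [-179.9, -1.0, 64.9]
wrist_force: [3.9, -5.5, -20.1]
grip_width: 0.267
finger_force: 60.0
tcp y -8.0 x -0.6 z 6.4 th 0.017 F y -3.4 x 5.9 z -20.1
if th 0.2 orig [9.3 8.1] in [-20.1   2.2] ridge_out [38.9 23.3] ridge_in [-23.8  10.6]
if th 0.15 orig [5.  7.4] in [-24.7   2.9] ridge_out [35.3 21. ] ridge_in [-28.   11.5]
if th 0.1 orig [0.6 6.8] in [-29.3   3.8] ridge_out [31.5 19. ] ridge_in [-32.2  12.6]
if th 0.05 orig [-3.9  6.5] in [-33.8   5. ] ridge_out [27.6 17.1] ridge_in [-36.3  13.9]
if th 0 orig [-8.3  6.4] in [-38.3   6.4] ridge_out [23.7 15.4] ridge_in [-40.3  15.4]
if th -0.05 orig [-12.7   6.5] in [-42.7   8. ] ridge_out [19.7 13.9] ridge_in [-44.2  17.1]
if th -0.1 orig [-17.2   6.8] in [-47.    9.8] ridge_out [15.6 12.6] ridge_in [-48.1  19. ]
if th -0.15 orig [-21.6   7.4] in [-51.2  11.8] ridge_out [11.4 11.5] ridge_in [-51.8  21. ]
```

The outer ridge is sinking along the nose, so it needs more lift along with the tipping.

```bash
python3 -m handwheel '[[[0,0,-2,0,0,0],[0,0,-4,0,0,0],[0,0,-5.5,0,-0.02,0],[1,0,-5.5,0,-0.04,0],[1,0,-5.5,0,-0.04,0]]]'; python3 st.py
```

```text
time: 16.35
position: [0.5597, 0.056, 0.1037]
ee_rot: [179.9, 0.5, 65.2]
wrist_force: [-0.3, 0.5, 0.6]
grip_width: 0.271
finger_force: 59.9
tcp y 1.8 x -0.0 z 19.0 th -0.009 F y 0.3 x -0.5 z 0.6
if th 0.2 orig [19.6 20.8] in [-9.8 14.8] ridge_out [49.2 36. ] ridge_in [-13.6  23.2]
if th 0.15 orig [15.2 20. ] in [-14.4  15.5] ridge_out [45.5 33.7] ridge_in [-17.8  24.1]
if th 0.1 orig [10.8 19.5] in [-19.   16.5] ridge_out [41.8 31.6] ridge_in [-21.9  25.2]
if th 0.05 orig [ 6.4 19.1] in [-23.6  17.6] ridge_out [37.9 29.7] ridge_in [-26.   26.5]
if th 0 orig [ 2. 19.] in [-28.  19.] ridge_out [34. 28.] ridge_in [-30.  28.]
if th -0.05 orig [-2.5 19.1] in [-32.4  20.6] ridge_out [29.9 26.5] ridge_in [-34.   29.7]
if th -0.1 orig [-6.9 19.5] in [-36.7  22.5] ridge_out [25.8 25.2] ridge_in [-37.8  31.6]
if th -0.15 orig [-11.3  20. ] in [-41.   24.5] ridge_out [21.7 24.1] ridge_in [-41.6  33.7]
```

Both ends are free, and the block is about 19 mm up and roughly upright. Now I'll tip it outwards over the seat for step 4, with margin for finger slip.

```bash
python3 -m handwheel '[[[1.6,0,-1,0,-0.05,0],[3.2,0,-2,0,-0.1,0],[4.8,0,-3,0,-0.15,0],[6.4,0,-3.7,0,-0.19,0],[6.4,0,-3.7,0,-0.19,0],[6.4,0,-3.7,0,-0.19,0],[6.4,0,-3.7,0,-0.19,0]]]'; python3 st.py;  python3 - <<'E'
from h import *
import cv2
p=imaging.camera_params("wrist"); w=imaging.read_camera("wrist"); s=imaging.read_camera("side"); a=imaging.read_camera("scene")
np.savez("w6.npz",mtx=p["mtx"],E=p["extrinsics"])
c=np.zeros((600,800,3),np.uint8)
c[:300,:400]=cv2.resize(w[130:280,220:420],(400,300),interpolation=cv2.INTER_CUBIC)
c[:300,400:]=cv2.resize(s[205:280,260:360],(400,300),interpolation=cv2.INTER_CUBIC)
c[300:,:400]=cv2.resize(a[220:295,290:390],(400,300),interpolation=cv2.INTER_CUBIC)
c[300:,400:]=cv2.resize(a[140:440,120:520],(400,300),interpolation=cv2.INTER_AREA)
cv2.imwrite("pics/t6.png",c[:,:,::-1])
E
```

```text
time: 17.05
position: [0.5614, 0.0596, 0.1062]
ee_rot: [180.0, 11.4, 65.0]
wrist_force: [-0.3, 0.2, -3.8]
grip_width: 0.271
finger_force: 59.9
tcp y 5.7 x -0.1 z 21.5 th -0.199 F y 0.1 x -0.4 z -3.8
if th 0.2 orig [27.1 22.9] in [-2.3 17. ] ridge_out [56.7 38.1] ridge_in [-6.  25.4]
if th 0.15 orig [22.8 22.2] in [-6.9 17.7] ridge_out [53.1 35.8] ridge_in [-10.2  26.3]
if th 0.1 orig [18.4 21.6] in [-11.5  18.6] ridge_out [49.3 33.8] ridge_in [-14.4  27.4]
if th 0.05 orig [13.9 21.3] in [-16.   19.8] ridge_out [45.4 31.9] ridge_in [-18.5  28.7]
if th 0 orig [ 9.5 21.2] in [-20.5  21.2] ridge_out [41.5 30.2] ridge_in [-22.5  30.2]
if th -0.05 orig [ 5.1 21.3] in [-24.9  22.8] ridge_out [37.5 28.7] ridge_in [-26.4  31.9]
if th -0.1 orig [ 0.7 21.6] in [-29.2  24.6] ridge_out [33.4 27.4] ridge_in [-30.3  33.8]
if th -0.15 orig [-3.7 22.2] in [-33.4  26.6] ridge_out [29.2 26.3] ridge_in [-34.   35.8]
```

View pics/t6.png

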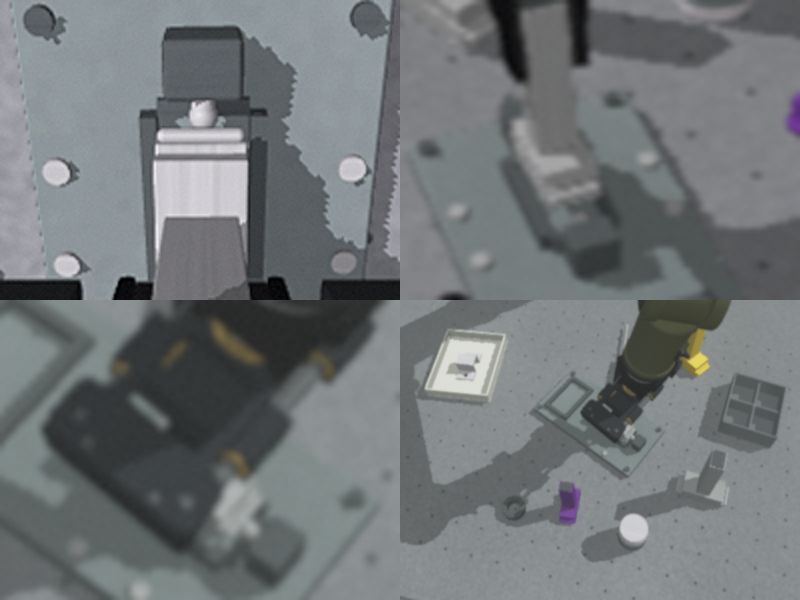

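```bash
python3 - <<'E'
from h import *
o=robot.get_obs(); d=np.load("w6.npz")
T=R.from_euler("xyz",o["ee_rot"],degrees=True)
L=np.array([[-12,9,22],[12,9,22],[-15,27,22],[15,27,22]])/1e3
U=np.array([[164,217],[242,217],[154,158],[249,158]])/2+[220,130]
# block->tool: x->tool y, y->tool x, z->-tool z ; block rotated by phi about its x relative to tool
def f(q):
    P=R.from_euler("x",q[0]).apply(L-[0,0,.0887])+[0,q[1],0]; Q=np.c_[P[:,1],P[:,0],-P[:,2]-.019]
    return (proj(T.apply(Q)+o["position"],d["mtx"],d["E"])-U).ravel()
for fix in (0,1):
    r=least_squares(lambda q:f(q) if fix else np.r_[f(q),q[1]*1e6],[0,0],x_scale=[.1,.01]); print(r.x,f(r.x).round(1))
print(f([0,0]).round(1))
E
```

```text
[9.07200748e-02 2.45088337e-10] [ 1.  -1.  -0.3 -1.1  0.6  1.1  1.6  1.1]
[-0.1997424   0.01876624] [ 1.1 -0.7 -0.5 -0.7  1.3  0.7  0.8  0.6]
[ 1.2  7.5 -0.6  7.5  1.   9.6  1.1  9.6]
```

The block hangs free (3.8 N), tilted outward about 0.11 rad, and the bystanders and bracket are undisturbed. I'll add a bit more tilt for margin, hold, then set it upright and raise it.

```bash
python3 -m handwheel '[[[0.2,0,0,0,-0.03,0],[0.4,0,0,0,-0.06,0],[0.4,0,0,0,-0.06,0],[0.4,0,0,0,-0.06,0],[0.4,0,0,0,-0.06,0],[0.4,0,0,0,-0.06,0]]]'; python3 st.py | sed -n '1p;7,9p'
python3 -m handwheel '[[[0,0,-3,0,0,0],[-2.5,0,-7,0,0.03,0],[-5,0,-10,0,0.07,0],[-8,0,-14,0,0.11,0],[-11,0,-18,0,0.15,0],[-12.5,0,-20.7,0,0.17,0],[-12.5,0,-20.7,0,0.17,0],[-12.5,0,-20.7,0,0.17,0],[-12.5,0,-20.7,0,0.17,0],[-12.5,0,-20.7,0,0.17,0],[-12.5,0,-20.7,0,0.17,0],[-12.5,0,-20.7,0,0.17,0]]]'; python3 st.py | sed -n '1p;4,7p'
```

```text
time: 17.8
position: [0.5616, 0.0602, 0.1062]
ee_rot: [180.0, 14.9, 65.0]
wrist_force: [-0.3, -0.0, -3.5]
grip_width: 0.271
finger_force: 59.9
tcp y 6.3 x -0.1 z 21.5 th -0.260 F y -0.1 x -0.2 z -3.5
if th -0.05 orig [ 6.8 21. ] in [-23.2  22.5] ridge_out [39.2 28.4] ridge_in [-24.8  31.6]
if th -0.1 orig [ 2.3 21.3] in [-27.5  24.3] ridge_out [35.1 27.1] ridge_in [-28.6  33.5]
if th -0.15 orig [-2.1 21.9] in [-31.7  26.4] ridge_out [30.9 26. ] ridge_in [-32.4  35.6]
time: 19.0
position: [0.5587, 0.0545, 0.1291]
ee_rot: [-180.0, 5.2, 65.1]
wrist_force: [0.2, 0.6, -3.8]
grip_width: 0.267
finger_force: 59.9
tcp y 0.0 x -0.3 z 44.4 th -0.091 F y 0.6 x -0.0 z -3.8
if th 0.1 orig [10.6 44.8] in [-19.3  41.8] ridge_out [41.5 56.9] ridge_in [-22.2  50.5]
if th 0.05 orig [ 6.2 44.5] in [-23.8  43. ] ridge_out [37.7 55. ] ridge_in [-26.2  51.8]
if th 0 orig [ 1.7 44.3] in [-28.3  44.3] ridge_out [33.7 53.3] ridge_in [-30.3  53.3]
if th -0.05 orig [-2.7 44.5] in [-32.7  45.9] ridge_out [29.7 51.8] ridge_in [-34.2  55. ]
```

```bash
python3 -c "
from station import robot
print(robot.job_done())"
```

```text
the job is handed in; nothing more can be done
None
```

I handed the job in at about 19 s. The bracket lies flat in the tray and the block is held upright, still and about 44 mm over its seat. All four steps appear met by my estimates, but the station gave no verdict, and in the return tip the block came free of both plungers almost at once instead of nest end last.

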